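# Close the engraver's tool case: flap first, then the lid

### The arm

A 7-joint arm with a two-finger parallel gripper is mounted at the origin on a cart in front of the work surface, level with it; the furniture and walls round the work are solid. World frame = base frame: x ahead of the robot, y to its left, z up, the work surface at z = 0. Lengths are in m, angles in rad, forces in N, time in s.
With the tool pointing down it reaches from about 0.4 to 0.85 m from the base axis. Payload 4.5 kg.
Tool frame: the origin (TCP) lies at the very end of the fingers, on their centre line; the grasp point (between the pads) lies 19 mm behind it; z points along the fingers, y is the line along which they close (so a half turn about z gives the same grasp; the last joint's range is limited). The gripper opens to 88 mm and grips with 3 to 60 N. Pads are 18 mm wide; open, the fingers measure 123 mm over their backs; the gripper's body (75 mm by 187 mm) begins 45 mm behind the grasp point.
Start: joints at [1.218, 0.689, -0.195, 1.565, 0.157, 0.902, -0.215], TCP at [0.236, -0.579, 0.21] pointing down, gripper open.
Joint ranges: [-3.01, 3.01], [-0.46, 2.08], [-1.47, 1.51], [0.13, 2.56], [-1, 4.14], [0.04, 2.09], [-2.66, 2.66]. Speed limits (rad/s): [2.57, 2.57, 3.14, 3.14, 3.14, 3.14, 3.14].

### API

Orientations are given as a unit quaternion [x, y, z, w].
In Python, from plant import r gives the robot as it stands. The module is installed in compiled form; this text tells all that it offers.
- The arm moves only by the tool step_arm, never from a script. Its argument "increments" is a list of rows, each a list of 2 entries, a list of its own where there are three numbers: the shift along the world's x, y, z in cm, then the turn, a rotation vector about the world's x, y, z in degrees. A call has exactly 10 rows; each row shifts and turns the commanded pose from where the row before left it; what a row does not reach is not made up. A row lasts 1/10 s, in which the tool goes at most 50 mm and 8.59 degrees, less where a joint would pass 70% of its speed; a pose out of reach is approached as far as the arm can. A call is refused whole if a number of a shift passes 5 or a number of a turn 8.59, either way. A call with a gripper value outside its range is refused whole. "fingers" is the opening, from 0 (shut) to 1 (fully open), set as the call begins (left out, the last holds). The fingers move at their own pace and stop on an object; "grip_force" is the grip in N (left out, the last holds). Time passes only in rows, so rows that do not move let the fingers close, or fill a call up. It gives the time, the measured TCP pose, the force, the opening and the grip force at its end, in the units of the state.
- r.get_state(): the state, without advancing time (a new reading comes with each control period).
- r.snapshot(name): name is "scene" or "top" or "wrist"; returns (picture, depth): 420x560x3 uint8, red, green, blue; 420x560 float32, m along the optical axis (not along the pixel's ray), 0 where there is no reading.
- r.calibration(name): a dict with "fov_y" (degrees; the focal length in pixels is half the picture's height over the tangent of half this angle, whatever the lens; pixels are square), "cx", "cy" (the principal point, pixels), "R" (3x3) and "t" (3): a world point X has camera coordinates R X + t. Camera axes: x right, y down, z forward; pixel columns grow to the right and rows downward; lengths in m; the calibration is good to about 2 mm. A picture is of the moment at which its call begins: read the wrist's pose just before it. calibration takes no time and is no camera call; for the wrist camera it gives the pose at the moment of the call.
- r.finish_job(): hands the job in; it is judged then, once.
The state is a dict: "clock": time; "q": joint angles; "qd": joint speeds; "joint_torque": joint torques, N m; "tool_pos": TCP position; "eef_rot": TCP orientation; "contact_force": force on the tool from outside, world axes, zero at the start; "moment": the same for the moment, N m; "opening": opening from 0.0 (shut) to 1.0 (fully open); "finger_force": force on a finger pad.
Only numpy, scipy, OpenCV 4.12 (cv2) and the standard library are available. Lean on these libraries where they do the work, as an engineer would, in place of code of your own. Each camera call takes 0.05 s, during which the arm holds its last target. There are 200 camera calls.

### The job

Close up the small wooden tool case on the bench: first push its upright inner flap down flat over the tools while the lid still stands open, then reach behind the lid and push it over until it is fully shut. Only push with fingertips or the outside of the fingers: do not pinch the flap or the lid between the fingers, do not lift, tip or shove the case, take nothing out of it, and leave the things standing around it alone.

Things in the scene. Friction and masses are not known exactly. Their poses are not given: they have to be found in the camera images.
- case: Open wooden tool case, 140 mm deep (its x) by 150 mm wide (its y) by 50 mm high without the lid, walls and floor 7 mm thick, weighs about 2 to 3 kg and stands loose on the bench. Origin: centre of its underside. Its x axis points from its front wall to its back wall, where the lid hinges, that is to the right as seen from the robot (43 to 103 degrees to the right of straight ahead); z up.
- flap (a joint): Angle (rad) of the flap, a flat panel inside the case, 120 mm wide, 78 mm long and 7 mm thick overall, hinged along the inside of the front wall. 0 = lying flat towards the back of the case, over the tools, its upper face 3.5 mm above its hinge line and 8 mm below the rim; about 1.57 = standing upright (as found, 1.3 to 1.7); stop at 1.75. It stays where it is left (light hinge friction, about 0.1 N m): push the face that looks away from the lid, towards the lid and down.
- flap_hinge (a point): Middle of the flap's hinge line: 58 mm in front of the case's centre (its -x), 38 mm above its underside. Hinge line runs along the case's y.
- flap_edge (a point): Middle of the flap's free edge, 78 mm from its hinge line, moves with the flap.
- flap_front: Thin facing, 60 x 106 x 1.5 mm, on the face of the flap that looks away from the lid while it stands up and lies on top once folded. Fixed to the flap, 7 to 11 mm in from its edges; origin at its centre, 41 mm from the hinge line.
- flap_back: The same facing on the other side of the flap.
- lid (a joint): Angle (rad) of the lid, a flat wooden panel 140 mm long, 150 mm wide and 10 mm thick, without a handle, hinged along the top of the case's back wall. 0 = shut flat on the rim; 1.57 = upright; as found 1.5 to 1.85, mostly leaning a little away from the case; stop at 1.95. A stiff hinge (about 0.3 N m) keeps it wherever it is left, so it must be pushed all the way.
- lid_hinge (a point): Middle of the lid's hinge line: 70 mm behind the case's centre (its +x), 50 mm above its underside. Hinge line runs along the case's y; the lid's outer face lies 10 mm outside it.
- lid_edge (a point): Middle of the lid's free edge on its outer side, 140 mm from the hinge line, moves with the lid.
- lid_outside: Thin panel 100 x 130 x 2 mm on the outer face of the lid (away from the flap while open, on top when shut). Fixed to the lid; origin at its centre, 82 mm from the hinge line.
- lid_inside: Thin lining panel 110 x 120 x 2 mm on the inner face of the lid (towards the flap while open). Fixed to the lid; origin at its centre, 72 mm from the hinge line.
- graver: Graver with a mushroom-shaped wooden handle, 21 x 104 x 16 mm, lying loose on the floor of the case along its y. Origin: centre of its underside. It stays there.
- emery_stick: Brown emery stick, 18 x 85 x 11 mm, lying loose on the floor of the case along its y. Origin: centre of its underside. It stays there.
- loupe: Black eye loupe standing on the bench, 34 mm across, 29 mm high; bystander. Origin: centre of its underside.
- wood_punch: Boxwood punch standing on end, 31 mm across, 45 mm high; bystander. Origin: centre of its underside.
- brass_fitting_2: Brass fitting standing on its nut, 22 x 26 x 30 mm; bystander. Origin: centre of its underside.
There are look-alikes about, which are no part of the job. Leave any pink look-alike of the graver alone.

How it is judged:
By the outcome, as a careful person would: the job done as asked, in the order asked, and still so for the second after the job is handed in, with the robot touching nothing.
It also fails if it takes over 51 s, if anything falls off the work surface, if the arm or the gripper's body presses on something with over 40 N, if the wrist force passes 120 N, or if a joint passes its speed limit or range.

## Working session

There is one attempt and no reset: what is moved stays moved. The work goes in short steps, Python scripts to look and compute and a tool call to move; the robot and the scene stay as the last step left them, time stands still between calls to the robot, and variables do not carry over. Pictures are saved under pics/ and viewed, at most 10 in all, crops included, and the job is handed in when it is done.

Besides the shell and the picture viewer there is one more tool, called after "Emit:" by a JSON object that holds its "fn" and its "kwargs", one argument or row to a line. step_arm: Moves the arm, as the interface text tells. Its arguments: {"type":"object","properties":{"increments":{"type":"array","items":{"type":"array"}},"fingers":{"type":"number"},"grip_force":{"type":"number"}},"required":["increments"]}

```bash
mkdir -p pics; python3 - <<'E'
from plant import r
import cv2,numpy as np
print(r.get_state())
for n in("scene","top"):
    p,d=r.snapshot(n); c=r.calibration(n); print(n,c)
    np.savez(f'{n}0.npz',p=p,d=d)
    cv2.imwrite(f'pics/{n}0.png',cv2.resize(p[:,:,::-1],None,fx=1.4,fy=1.4))
E
```

```text
{'clock': 0.0, 'q': array([ 1.21781483,  0.68998568, -0.19451409,  1.5663752 ,  0.1573102 ,
        0.90251236, -0.21512022]), 'qd': array([-0.00223639,  0.00036026, -0.0005218 ,  0.00051511,  0.00072231,
       -0.00028732,  0.00194393]), 'joint_torque': array([ 3.96849364e-04, -5.27560437e+01, -1.26677223e+00, -1.53428900e+01,
       -5.26194088e-02,  6.58022487e-03,  1.73735693e-04]), 'tool_pos': array([ 0.23543409, -0.57819502,  0.20920074]), 'eef_rot': array([ 9.81350628e-01,  1.92223968e-01, -2.53509597e-04, -9.08956227e-04]), 'contact_force': array([ 0.23564537,  1.3601584 , -0.17849259]), 'moment': array([0.04464701, 0.03831038, 0.00993744]), 'finger_force': 0.0, 'opening': 0.9975809634255931}
scene {'fov_y': 51.25022959564007, 'cx': 277.14101111694487, 'cy': 196.4977804671688, 'R': array([[-0.64634745, -0.7626947 ,  0.02306025],
       [-0.40912684,  0.3208888 , -0.85419295],
       [ 0.64408866, -0.56154001, -0.51944453]]), 't': array([0.32126886, 0.27290344, 0.54864802])}
top {'fov_y': 42.713128375916796, 'cx': 279.20504133337283, 'cy': 212.59777941361193, 'R': array([[-1.91474926e-03, -9.99964263e-01,  8.23445003e-03],
       [-9.87148577e-01,  5.74263501e-04, -1.59804118e-01],
       [ 1.59793679e-01, -8.43461045e-03, -9.87114399e-01]]), 't': array([0.00896752, 0.54419669, 1.10962694])}
```

View pics/scene0.png

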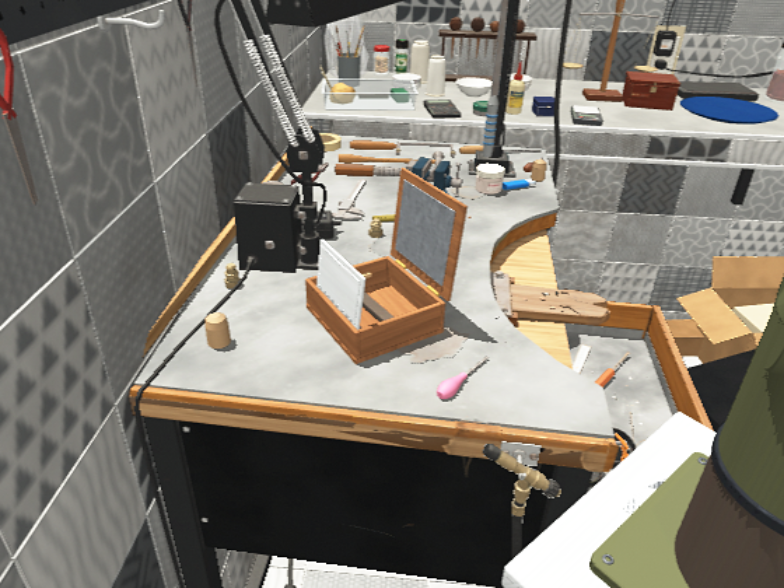

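View pics/top0.png

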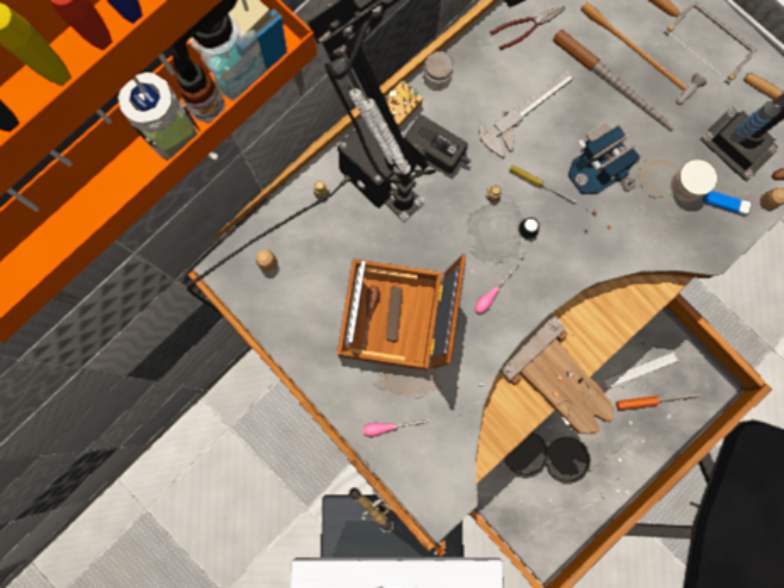

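The scene view shows the case around (375,300), its white flap upright at (342,283) and the grey-lined lid at (430,235). The top view shows the case at (395,315), the flap at (355,308) and the lid at (450,315). In the top view, the pink look-alikes are at (487,298), just behind the lid, and (380,428). The loupe is at (530,228) and the punch at (265,260).

```bash
cat > h.py <<'E'
import numpy as np,cv2
from plant import r
def cloud(d,c):
    h,w=d.shape; f=h/2/np.tan(np.radians(c['fov_y']/2))
    v,u=np.mgrid[:h,:w]
    X=np.stack([(u-c['cx'])/f*d,(v-c['cy'])/f*d,d],-1)
    X=(X-c['t'])@c['R']; X[d==0]=np.nan; return X
E
python3 - <<'E'
from h import *
np.set_printoptions(precision=4,suppress=True)
for n in("top","scene"):
    z=np.load(n+'0.npz');p=z['p'];X=cloud(z['d'],r.calibration(n))
    hsv=cv2.cvtColor(p,cv2.COLOR_RGB2HSV)
    pts=dict(top=dict(lidTopFar=(463,257),lidTopNear=(450,362),flapA=(361,263),flapB=(350,353),fl=(343,358),fr=(442,368),bl=(354,262),bfar=(440,270),pink=(487,298),pink2=(378,429),loupe=(530,226),punch=(265,257),brass=(495,190),brass2=(320,186),ctr=(415,340),bench=(600,250)),
     scene=dict(lidA=(402,170),lidB=(464,206),lidlow=(445,290),flapA=(322,244),flapB=(362,272),corner=(361,352),cornerTop=(361,333),pink=(450,388),punch=(217,315)))[n]
    for k,(u,v) in pts.items():
        u=int(u/1.4);v=int(v/1.4); print(n,k,X[v,u])
    # pink mask, lid grey, flap white planes
    pm=(abs(hsv[...,0].astype(int)-165)<12)&(hsv[...,1]>80)&(hsv[...,2]>120)
    nn,l,s,_=cv2.connectedComponentsWithStats(pm.astype('uint8'))
    for i in range(1,nn):
        if s[i,4]>15:
            q=X[l==i];print('pink',s[i],np.nanmin(q,0),np.nanmax(q,0))
    if n=="scene":
        for k,roi in dict(lid=(405,200,440,240),flap=(325,258,345,290),lidedge=0).items() if 0 else [('lid',(405,200,440,240)),('flap',(328,262,350,290))]:
            a=[int(t/1.4) for t in roi];Q=X[a[1]:a[3],a[0]:a[2]].reshape(-1,3);Q=Q[~np.isnan(Q[:,0])]
            m=np.median(Q,0);Q=Q[np.linalg.norm(Q-m,axis=1)<.06];m=Q.mean(0);_,S,V=np.linalg.svd(Q-m);print(k,m,'n',V[2],S[2]/len(Q)**.5)
E
```

```text
top lidTopFar [ 0.5774 -0.0867  0.1887]
top lidTopNear [ 0.4356 -0.0676  0.1891]
top flapA [0.5988 0.056  0.0512]
top flapB [0.4592 0.0702 0.0484]
top fl [ 0.4573  0.0837 -0.006 ]
top fr [ 0.4411 -0.0705  0.0011]
top bl [0.5991 0.0668 0.0494]
top bfar [ 0.5988 -0.0706 -0.0035]
top pink [ 0.5506 -0.1419  0.0117]
top pink2 [0.3463 0.0281 0.0146]
top loupe [ 0.6619 -0.2105  0.0301]
top punch [0.6088 0.203  0.0456]
top brass [ 0.7216 -0.1567  0.0296]
top brass2 [0.7263 0.1213 0.036 ]
top ctr [ 0.4852 -0.029   0.0023]
top bench [ 0.631  -0.3293 -0.0033]
pink [339 205  17  19 159] [ 0.5264 -0.1607 -0.0065] [ 0.567  -0.124   0.0193]
pink [259 302  24  10 171] [ 0.3356  0.0023 -0.0026] [0.3547 0.0522 0.0207]
scene lidA [ 0.5753 -0.0863  0.1872]
scene lidB [ 0.4336 -0.0641  0.1891]
scene lidlow [ 0.4452 -0.0535  0.0628]
scene flapA [0.578  0.0524 0.1125]
scene flapB [ 0.5823 -0.0187  0.0397]
scene corner [0.4553 0.0833 0.0182]
scene cornerTop [0.4594 0.0801 0.0455]
scene pink [0.3363 0.0402 0.0154]
scene punch [0.6044 0.2031 0.0453]
pink [312 268  22  17  99] [0.3325 0.0012 0.0021] [0.3464 0.0525 0.0154]
lid [ 0.5133 -0.0696  0.139 ] n [0.1542 0.9829 0.1002] 0.000836451495593509
flap [0.527  0.0636 0.091 ] n [-0.1535 -0.978  -0.1411] 0.0007424348221142988
```

```bash
python3 - <<'E'
from h import *
np.set_printoptions(precision=4,suppress=True)
P=[]
for n in("top","scene"):
    z=np.load(n+'0.npz');X=cloud(z['d'],r.calibration(n)).reshape(-1,3);X=X[~np.isnan(X[:,0])];P.append(X)
    m=(X[:,2]>.044)&(X[:,2]<.056)&(X[:,0]>.43)&(X[:,0]<.63)&(X[:,1]>-.1)&(X[:,1]<.1)
    b=cv2.minAreaRect((X[m][:,:2]*1000).astype('f'));print(n,b,m.sum()); print(cv2.boxPoints(b))
    R=np.array([[-.155,-.988],[.988,-.155]])
    q=(X[m][:,:2]-[.522,.004])@R.T; print('case frame pct',np.percentile(q,[0.5,2,50,98,99.5],axis=0).T)
X=np.vstack(P)
# obstacle height map, max z in 5cm cells
xs=np.arange(.2,.95,.05);ys=np.arange(.3,-.65,-.05)
H=np.full((len(xs),len(ys)),-9.)
for i,x in enumerate(xs):
    for j,y in enumerate(ys):
        m=(X[:,0]>=x)&(X[:,0]<x+.05)&(X[:,1]>=y)&(X[:,1]<y+.05)&(X[:,2]<1)
        if m.any():H[i,j]=X[m,2].max()*100
print('y',(ys*100).astype(int))
for i in range(len(xs))[::-1]:print(int(xs[i]*100+.5),H[i].astype(int))
E
```

```text
top ((520.9838256835938, 8.412956237792969), (142.86109924316406, 150.7444610595703), 81.09851837158203) 901
[[435.4665 -50.4945]
 [584.3954 -73.8201]
 [606.5012  67.3204]
 [457.5723  90.646 ]]
case frame pct [[-0.0756 -0.075  -0.0022  0.0656  0.0666]
 [-0.0768 -0.0763 -0.0046  0.0724  0.0728]]
scene ((517.7149047851562, 5.719398498535156), (149.51617431640625, 153.18704223632812), 81.16986846923828) 1176
[[430.5534 -56.3951]
 [581.9249 -79.9102]
 [604.8764  67.8339]
 [453.5049  91.349 ]]
case frame pct [[-0.0756 -0.0752 -0.0093  0.0681  0.0689]
 [-0.0806 -0.08   -0.0308  0.0677  0.0692]]
y [ 30  25  20  15  10   5   0  -4  -9 -14 -19 -24 -29 -34 -39 -44 -49 -54
 -59]
90 [-9 -9 -9 -9 -9 -9 37 37 36 37  0 36 35 35  2  2  2  2  2]
85 [-9 -9 -9 -9 -9 38 38  5  5 37 37 36  0  0  1  2  2  1  3]
80 [-9 -9 -9 -9 43 39 12  3  3  3  1  1  0  8  7  1  1 35 35]
75 [-9 -9 -9 40 50 48 48 12  3  3  1  1  8  8  8  0  5 35 35]
70 [-9 -9 53 58 61 50 46 28 12  2  3  1  1  8  9  5  5  5  4]
65 [-9 54 67 69 66  0 29 26  0  0  1  3  0  0  0  0  0  1  4]
60 [65 75 75 70  0  5  5  0  0  0  0  1  0  0  0  0  0  0  0]
55 [ 65  75  75   4   0  11  11   5  19   1   1   0   0   0   0   0   0   0
 -21]
50 [ 60  70   0   0   0  11   2   2  19   1   1   0   0  -3  -3  -3 -29 -29
 -21]
45 [ 50   0   0   0   0  11   5   5  19   0   0   0  -1  -3  -3 -29 -29 -28
 -29]
40 [-86 -86   0   0   0   5   5   5  19   0   0  -1  -2  -2 -29 -28 -28 -27
 -28]
35 [-86 -86 -86   0   0   0   1   0   0   0  -3  -2  -2  -2 -29 -27 -27 -27
 -28]
30 [-85 -86 -86 -86   0   1   2   0   0   0  -3  -3  -2  -2 -27 -28 -28 -29
 -21]
25 [-85 -86 -86 -86 -85   0   0   0   0   0  -3 -27 -27 -28 -27 -28 -22 -21
 -21]
20 [-85 -85 -85 -85 -86   1   0   0   0   0 -29 -29 -28 -27 -28 -21 -21 -21
  -9]
```

Emit:
{"fn": "step_arm", "kwargs": {
  "increments": [
    [[0, 0, 3.5], [0, 0, 0]],
    [[1, 2, 3.5], [0, 0, 3]],
    [[1.5, 3.5, 0], [0, 0, 3]],
    [[1.5, 3.5, 0], [0, 0, 3]],
    [[1.5, 3.5, 0], [0, 0, 3]],
    [[1.5, 3.5, 0], [0, 0, 3]],
    [[1.5, 3.5, 0], [0, 0, 3]],
    [[1.5, 3.5, 0], [0, 0, 3]],
    [[1.5, 3.5, 0], [0, 0, 3]],
    [[1.5, 3.5, 0], [0, 0, 3]]
  ],
  "fingers": 0
}}

```text
clock: 1.1
tool_pos: [0.3659, -0.2773, 0.2799]
eef_rot: [0.909, 0.417, -0.0, -0.0]
contact_force: [1.0, 0.4, 0.9]
opening: 0.117
finger_force: 0.0
```

Emit:
{"fn": "step_arm", "kwargs": {
  "increments": [
    [[1.8, 3, 0], [0, 0, 4]],
    [[1.8, 3.9, 0], [0, 0, 4]],
    [[1.8, 4, 0], [0, 0, 4]],
    [[1.8, 4, 0], [0, 0, 4]],
    [[1.8, 4, 0], [0, 0, 4]],
    [[1.8, 4, 0], [0, 0, 4]],
    [[1.8, 4, 0], [0, 0, 4]],
    [[1.8, 4, 0], [0, 0, 4]],
    [[1, 4, 0], [0, 0, 0]],
    [[1, 4, 0], [0, 0, 0]]
  ]
}}

```text
clock: 2.1
tool_pos: [0.5299, 0.1116, 0.2796]
eef_rot: [0.76, 0.65, -0.0, -0.0]
contact_force: [-0.1, 0.2, -0.4]
opening: 0.007
finger_force: 0.0
```

Emit:
{"fn": "step_arm", "kwargs": {
  "increments": [
    [[0, 0, -3], [0, 0, 0]],
    [[0, 0, -3], [0, 0, 0]],
    [[0, 0, -3], [0, 0, 0]],
    [[0, 0, -3], [0, 0, 0]],
    [[0, 0, -3], [0, 0, 0]],
    [[0, 0, -3], [0, 0, 0]],
    [[-0.1, -0.5, 0], [0, 0, 0]],
    [[-0.1, -0.5, 0], [0, 0, 0]],
    [[-0.1, -0.5, 0], [0, 0, 0]],
    [[0, 0, 0], [0, 0, 0]]
  ]
}}

```text
clock: 3.1
tool_pos: [0.5276, 0.0939, 0.1015]
eef_rot: [0.76, 0.65, 0.001, 0.001]
contact_force: [0.6, -0.3, 0.3]
opening: 0.007
finger_force: 0.0
```

```bash
python3 - <<'E'
import numpy as np
c=np.array([.520,.009]);ex=np.array([-.156,-.988])
for name,hx,hz,r,off,s,ths in(('flap',-.058,.038,.06,.0035,1,np.radians([82,70,60,50,40,30,20,10,0])),('lid',.07,.05,.1,.010,-1,np.radians([96,85,75,65,55,45,35,25,15,7,0]))):
    for t in ths:
        u=np.array([s*np.cos(t),np.sin(t)]);n=np.array([-s*np.sin(t),np.cos(t)])
        P=np.array([hx,hz])+r*u+(off+.009*abs(np.sin(t)))*n
        w=c+P[0]*ex+np.array([.988,-.156])*-.002
        print(name,round(np.degrees(t)),np.round(P*100,2),'world cm',np.round(w*100,2))
E
```

```text
flap 82 [-6.19  9.91] world cm [52.77  7.05]
flap 70 [-4.87  9.85] world cm [52.56  5.74]
flap 60 [-3.78  9.56] world cm [52.39  4.66]
flap 50 [-2.74  9.06] world cm [52.23  3.64]
flap 40 [-1.8   8.37] world cm [52.08  2.71]
flap 30 [-1.    7.49] world cm [51.96  1.92]
flap 20 [-0.39  6.47] world cm [51.86  1.31]
flap 10 [0.02 5.34] world cm [51.8   0.91]
flap 0 [0.2  4.15] world cm [51.77  0.73]
lid 96 [ 9.93 14.75] world cm [50.25 -8.88]
lid 85 [ 8.02 15.13] world cm [50.55 -6.99]
lid 75 [ 6.22 15.14] world cm [50.83 -5.21]
lid 65 [ 4.42 14.83] world cm [51.11 -3.44]
lid 55 [ 2.69 14.19] world cm [51.38 -1.72]
lid 45 [ 1.09 13.23] world cm [51.63 -0.14]
lid 35 [-0.32 11.98] world cm [51.85  1.25]
lid 25 [-1.48 10.48] world cm [52.03  2.39]
lid 15 [-2.34  8.78] world cm [52.17  3.24]
lid 7 [-2.79  7.32] world cm [52.24  3.69]
lid 0 [-3.  6.] world cm [52.27  3.9 ]
```

Emit:
{"fn": "step_arm", "kwargs": {
  "increments": [
    [[-0.1, -1.1, 0], [0, 0, 0]],
    [[0, -1.2, -0.2], [0, 0, 0]],
    [[-0.1, -0.65, 0], [0, 0, 0]],
    [[-0.1, -0.65, 0], [0, 0, 0]],
    [[0, -0.55, -0.15], [0, 0, 0]],
    [[-0.1, -0.55, -0.15], [0, 0, 0]],
    [[-0.1, -0.5, -0.25], [0, 0, 0]],
    [[-0.1, -0.5, -0.25], [0, 0, 0]],
    [[0, -0.5, -0.35], [0, 0, 0]],
    [[-0.1, -0.45, -0.35], [0, 0, 0]]
  ]
}}

```text
clock: 4.1
tool_pos: [0.5198, 0.0283, 0.0827]
eef_rot: [0.759, 0.651, 0.0, 0.0]
contact_force: [-0.1, -0.0, 0.7]
opening: 0.01
finger_force: 0.0
```

```bash
python3 - <<'E'
from h import *
p,d=r.snapshot("scene");np.savez('s1.npz',p=p,d=d)
cv2.imwrite('pics/s1.png',cv2.resize(p[90:280,180:380,::-1],None,fx=3,fy=3))
E
```

```text
(no output)
```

View pics/s1.png

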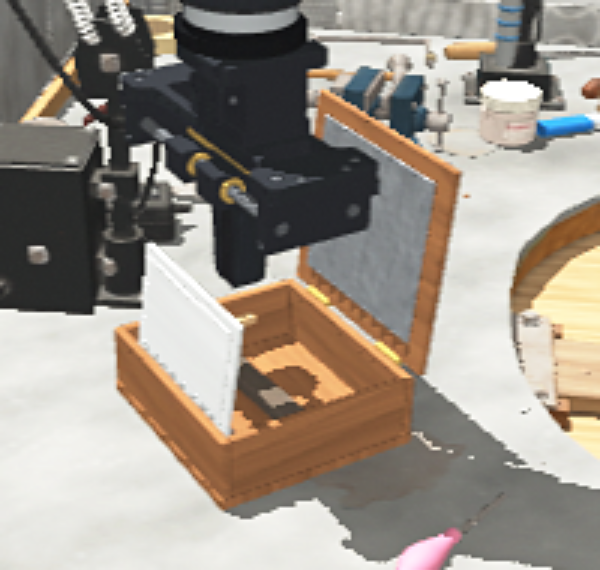

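The crop shows the flap still upright at (195,330), while the fingertip is at (240,280), apparently past it. I'll check the geometry before I move again.

```bash
python3 - <<'E'
from h import *
np.set_printoptions(precision=4,suppress=True)
s=r.get_state();print(s['tool_pos'],s['eef_rot'],s['opening'])
z=np.load('s1.npz');c=r.calibration('scene');X=cloud(z['d'],c)
f=210/np.tan(np.radians(c['fov_y']/2))
def pr(w):
    k=c['R']@np.array(w)+c['t'];return k[:2]/k[2]*f+[c['cx'],c['cy']]
print('tcp px full',pr(s['tool_pos']),'crop',(pr(s['tool_pos'])-[180,90])*3)
for k,(u,v) in dict(tip=(240,278),tipup=(235,230),flapUL=(155,262),flapUR=(232,330),flapm=(190,330),flapLR=(225,420),flapUc=(195,300)).items():
    print(k,X[90+v//3,180+u//3])
# flap top edge expected
for w in [(.475,.075,.115),(.59,.055,.115),(.475,.08,.042),(.59,.062,.042)]:print(w,(pr(w)-[180,90])*3)
p,d=r.snapshot("top");np.savez('t1.npz',p=p,d=d)
cv2.imwrite('pics/t1.png',cv2.resize(p[150:300,200:400,::-1],None,fx=4,fy=4))
E
```

```text
[0.5191 0.0271 0.0821] [ 0.7598  0.6501 -0.0009 -0.    ] 0.0102941871536894
tcp px full [259.6059 195.9966] crop [238.8176 317.9898]
tip [0.5051 0.0374 0.1222]
tipup [0.5077 0.0399 0.1544]
flapUL [0.5736 0.0534 0.1082]
flapUR [0.475  0.0678 0.1104]
flapm [0.5195 0.0655 0.0877]
flapLR [0.4706 0.0758 0.0525]
flapUc [0.5146 0.0642 0.1108]
(0.475, 0.075, 0.115) [221.111  327.1754]
(0.59, 0.055, 0.115) [135.6797 242.5957]
(0.475, 0.08, 0.042) [215.0807 433.4624]
(0.59, 0.062, 0.042) [131.1732 342.8958]
```

View pics/t1.png

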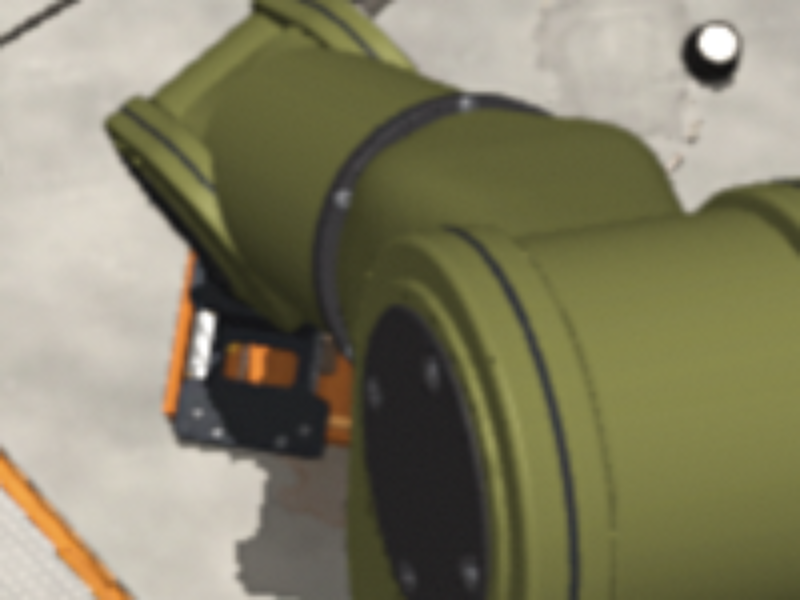

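The top crop shows the flap still standing at (203,340), under the gripper. In the scene depth, the visible finger ends near z≈0.12, while the reported TCP is at z=0.082. I'll measure the finger end.

```bash
python3 - <<'E'
from h import *
np.set_printoptions(precision=3,suppress=True,linewidth=150)
z=np.load('s1.npz');X=cloud(z['d'],r.calibration('scene'))
for u in(252,256,260,264):
    print('col',u)
    for v in range(172,204,2):print(v,X[v,u],z['p'][v,u])
pw,dw=r.snapshot("wrist");c=r.calibration("wrist");np.savez('w1.npz',p=pw,d=dw,**c)
cv2.imwrite('pics/w1.png',pw[:,:,::-1])
E
```

```text
col 252
172 [0.532 0.035 0.131] [29 30 35]
174 [0.53  0.037 0.128] [28 29 34]
176 [0.532 0.035 0.122] [25 26 31]
178 [0.531 0.036 0.119] [24 24 30]
180 [ 0.693 -0.087  0.001] [107 106 106]
182 [ 0.685 -0.081  0.001] [225 226 217]
184 [ 0.678 -0.076  0.   ] [229 230 223]
186 [ 0.671 -0.071  0.   ] [227 226 221]
188 [ 0.661 -0.063  0.002] [223 226 222]
190 [ 0.588 -0.007  0.051] [247 216 172]
192 [0.493 0.065 0.117] [255 255 255]
194 [0.493 0.065 0.113] [227 229 226]
196 [0.49  0.067 0.111] [255 255 255]
198 [0.488 0.069 0.108] [228 229 226]
200 [0.492 0.066 0.102] [235 236 234]
202 [0.49  0.068 0.099] [237 238 236]
col 256
172 [0.52  0.035 0.136] [32 32 33]
174 [0.519 0.035 0.132] [30 31 33]
176 [0.518 0.037 0.129] [31 31 34]
178 [0.518 0.036 0.124] [32 31 34]
180 [0.519 0.036 0.12 ] [32 31 35]
182 [0.519 0.036 0.115] [29 28 31]
184 [0.518 0.036 0.112] [101 101  99]
186 [ 0.666 -0.078 -0.   ] [219 219 211]
188 [ 0.659 -0.073 -0.   ] [244 209 166]
190 [ 0.583 -0.014  0.051] [179 117  75]
192 [ 0.582 -0.013  0.047] [135  88  54]
194 [0.484 0.063 0.116] [245 242 233]
196 [0.481 0.066 0.1
[... 660 characters left out ...]
200 [0.468 0.067 0.113] [187 187 183]
202 [0.467 0.068 0.11 ] [190 188 182]
col 264
172 [0.501 0.031 0.142] [35 38 41]
174 [0.504 0.03  0.137] [36 39 42]
176 [0.504 0.029 0.132] [37 40 43]
178 [0.504 0.029 0.128] [37 39 44]
180 [0.505 0.028 0.123] [36 39 43]
182 [0.505 0.028 0.119] [35 39 43]
184 [0.507 0.026 0.113] [136 136 136]
186 [ 0.586 -0.037  0.051] [252 219 168]
188 [ 0.581 -0.034  0.049] [144  94  60]
190 [ 0.58  -0.033  0.045] [141  94  61]
192 [ 0.58  -0.033  0.04 ] [150 100  64]
194 [ 0.58  -0.033  0.035] [155 109  71]
196 [ 0.574 -0.028  0.035] [193 153 107]
198 [ 0.582 -0.035  0.024] [123  78  50]
200 [ 0.579 -0.033  0.021] [134  87  57]
202 [ 0.58  -0.033  0.015] [139  93  60]
```

View pics/w1.png

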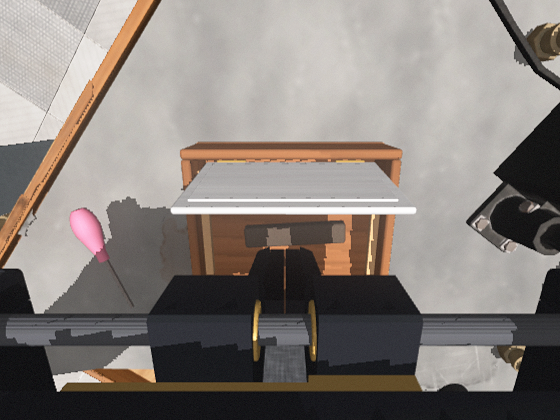

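The wrist view shows the flap's top edge at (290,210) and the closed fingertips at (285,250), already past it. The measured finger end is about 30 mm above the reported TCP height, so the tip went over the flap without touching it. I'll go back over the flap and allow for that offset.

Emit:
{"fn": "step_arm", "kwargs": {
  "increments": [
    [[0, 0, 2], [0, 0, 0]],
    [[0, 0, 2], [0, 0, 0]],
    [[0.2, 1.7, 0], [0, 0, 0]],
    [[0.3, 1.7, 0], [0, 0, 0]],
    [[0.2, 1.7, 0], [0, 0, 0]],
    [[0.3, 1.7, 0], [0, 0, 0]],
    [[0, 0, -1.8], [0, 0, 0]],
    [[0, 0, -1.8], [0, 0, 0]],
    [[0, 0, -1.8], [0, 0, 0]],
    [[0, 0, 0], [0, 0, 0]]
  ]
}}

```text
clock: 5.25
tool_pos: [0.5283, 0.0967, 0.0674]
eef_rot: [0.759, 0.651, -0.002, -0.001]
contact_force: [-0.2, -0.5, 0.7]
opening: 0.008
finger_force: 0.0
```

```bash
python3 - <<'E'
from h import *
np.set_printoptions(precision=3,suppress=True,linewidth=150)
s=r.get_state();t=s['tool_pos'];print(t)
p,d=r.snapshot("scene");X=cloud(d,r.calibration('scene'))
dark=p.max(2)<60
m=dark&(abs(X[...,0]-t[0])<.025)&(abs(X[...,1]-t[1])<.03)&(X[...,2]<.3)
q=X[m];print(len(q));print('finger zmin pct',np.percentile(q[:,2],[0,1,3,10]));
lo=q[q[:,2]<np.percentile(q[:,2],1)+.03];print('finger xy range',np.percentile(lo,[2,98],axis=0))
mb=dark&(abs(X[...,0]-t[0])>.03)&(abs(X[...,0]-t[0])<.1)&(abs(X[...,1]-t[1])<.06)&(X[...,2]<.3)&(X[...,2]>.06)
print('body zmin',np.percentile(X[mb][:,2],[0,1,3,10]))
E
```

```text
[0.528 0.097 0.067]
686
finger zmin pct [0.097 0.101 0.103 0.11 ]
finger xy range [[0.511 0.091 0.099]
 [0.539 0.109 0.13 ]]
body zmin [0.161 0.163 0.166 0.173]
```

Emit:
{"fn": "step_arm", "kwargs": {
  "increments": [
    [[-0.1, -1.3, 0], [0, 0, 0]],
    [[-0.1, -1.3, 0], [0, 0, 0]],
    [[-0.1, -0.65, 0], [0, 0, 0]],
    [[-0.1, -0.65, 0], [0, 0, 0]],
    [[-0.1, -0.55, -0.15], [0, 0, 0]],
    [[-0.1, -0.55, -0.15], [0, 0, 0]],
    [[-0.1, -0.5, -0.25], [0, 0, 0]],
    [[-0.1, -0.5, -0.25], [0, 0, 0]],
    [[0, -0.5, -0.35], [0, 0, 0]],
    [[0, -0.5, -0.35], [0, 0, 0]]
  ]
}}

```text
clock: 6.3
tool_pos: [0.5213, 0.0262, 0.0536]
eef_rot: [0.759, 0.651, -0.0, -0.0]
contact_force: [-0.9, 1.2, 0.8]
opening: 0.005
finger_force: 0.5
```

```bash
python3 - <<'E'
from h import *
np.set_printoptions(precision=3,suppress=True,linewidth=150)
print(r.get_state()['contact_force'])
p,d=r.snapshot("scene");X=cloud(d,r.calibration('scene'))
m=(p.min(2)>200)&(X[...,0]>.46)&(X[...,0]<.59)&(X[...,1]>-.02)&(X[...,1]<.09)&(X[...,2]>.03)&(X[...,2]<.13)
q=X[m];c=np.median(q,0);_,S,V=np.linalg.svd(q-c);print(len(q),c,V[2],q.max(0))
E
```

```text
[-0.908  1.196  0.794]
1042 [0.51  0.051 0.056] [0.088 0.604 0.792] [0.587 0.085 0.087]
```

Emit:
{"fn": "step_arm", "kwargs": {
  "increments": [
    [[-0.1, -0.35, -0.45], [0, 0, 0]],
    [[0, -0.35, -0.45], [0, 0, 0]],
    [[-0.1, -0.3, -0.5], [0, 0, 0]],
    [[0, -0.3, -0.5], [0, 0, 0]],
    [[0, -0.2, -0.55], [0, 0, 0]],
    [[0, -0.2, -0.55], [0, 0, 0]],
    [[0, -0.1, -0.6], [0, 0, 0]],
    [[0, -0.1, -0.5], [0, 0, 0]],
    [[0, 0, -0.2], [0, 0, 0]],
    [[0, 0, 0], [0, 0, 0]]
  ]
}}

```text
clock: 7.35
tool_pos: [0.5197, 0.0077, 0.0129]
eef_rot: [0.759, 0.651, 0.0, 0.001]
contact_force: [-4.5, 0.1, 22.6]
opening: 0.007
finger_force: 11.5
```

```bash
cat > flap.py <<'E'
from h import *
np.set_printoptions(precision=3,suppress=True,linewidth=150)
print(r.get_state()['contact_force'])
p,d=r.snapshot("scene");X=cloud(d,r.calibration('scene'))
m=(p.min(2)>190)&(X[...,0]>.46)&(X[...,0]<.59)&(X[...,1]>-.03)&(X[...,1]<.09)&(X[...,2]>.03)&(X[...,2]<.13)
q=X[m];c=np.median(q,0);_,S,V=np.linalg.svd(q-c);print(len(q),c,V[2],q.max(0),q.min(0))
E
python3 flap.py
```

```text
[-4.486  0.147 22.643]
856 [0.516 0.045 0.042] [-0.003  0.003  1.   ] [0.588 0.083 0.123] [ 0.461 -0.011  0.037]
```

Emit:
{"fn": "step_arm", "kwargs": {
  "increments": [
    [[0, 0, 2], [0, 0, 0]],
    [[0, 0, 4.5], [0, 0, 0]],
    [[0, 0, 4.5], [0, 0, 0]],
    [[0, 0, 4.5], [0, 0, 0]],
    [[0, 0, 4.5], [0, 0, 0]],
    [[0, 0, 4], [0, 0, 0]],
    [[-0.5, -3.5, 0], [0, 0, 0]],
    [[-0.5, -3.5, 0], [0, 0, 0]],
    [[-0.5, -3.5, 0], [0, 0, 0]],
    [[-0.5, -3.5, 0], [0, 0, 0]]
  ]
}}

```text
clock: 8.4
tool_pos: [0.4992, -0.1341, 0.2508]
eef_rot: [0.76, 0.65, -0.0, 0.0]
contact_force: [-0.0, 0.0, 0.4]
opening: 0.006
finger_force: 0.0
```

```bash
python3 flap.py; python3 - <<'E'
from h import *
z=np.load('s1.npz')
p,d=r.snapshot("scene");X=cloud(d,r.calibration('scene'))
cv2.imwrite('pics/s2.png',cv2.resize(p[60:280,180:400,::-1],None,fx=2.7,fy=2.7))
Q=X[143:171,289:314].reshape(-1,3);Q=Q[~np.isnan(Q[:,0])];m=np.median(Q,0);Q=Q[np.linalg.norm(Q-m,axis=1)<.06];_,S,V=np.linalg.svd(Q-Q.mean(0));print('lid',Q.mean(0),V[2])
E
```

```text
[-0.035  0.046  0.358]
1326 [0.518 0.031 0.042] [ 0.002 -0.008  1.   ] [0.59  0.083 0.052] [ 0.461 -0.03   0.034]
lid [ 0.51305226 -0.06945666  0.13808363] [-0.150313   -0.98387967 -0.09688553]
```

View pics/s2.png

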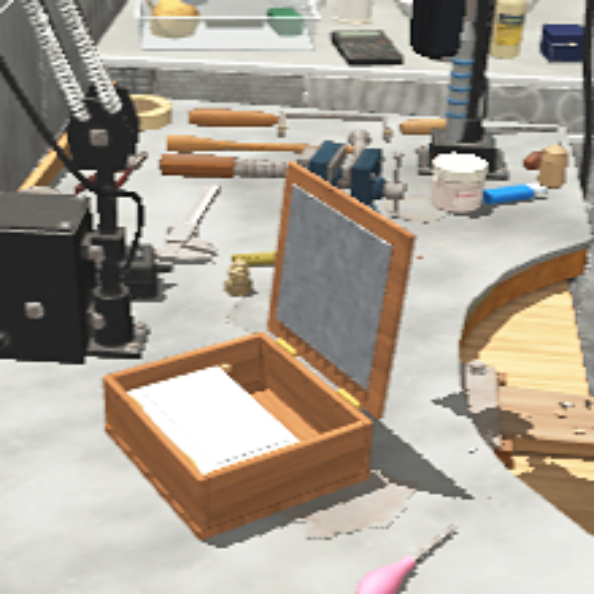

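The view shows the flap lying flat at (210,415), the lid still open at (340,290) and the case unmoved. Next I'll go down behind the lid.

Emit:
{"fn": "step_arm", "kwargs": {
  "increments": [
    [[0, 0, -3.3], [0, 0, 0]],
    [[0, 0, -3.3], [0, 0, 0]],
    [[0, 0, -3.3], [0, 0, 0]],
    [[0, 0, -3.3], [0, 0, 0]],
    [[0.1, 0.8, 0], [0, 0, 0]],
    [[0.1, 0.8, 0], [0, 0, 0]],
    [[0.1, 0.8, 0], [0, 0, 0]],
    [[0.1, 0.8, 0], [0, 0, 0]],
    [[0.1, 0.6, 0], [0, 0, 0]],
    [[0, 0.3, 0], [0, 0, 0]]
  ]
}}

```text
clock: 9.5
tool_pos: [0.5058, -0.0912, 0.12]
eef_rot: [0.759, 0.651, 0.001, 0.001]
contact_force: [0.4, -4.0, 2.2]
opening: 0.005
finger_force: 1.4
```

Emit:
{"fn": "step_arm", "kwargs": {
  "increments": [
    [[0.1, 1.05, 0.05], [0, 0, 0]],
    [[0.2, 1.05, 0.05], [0, 0, 0]],
    [[0.1, 0.9, 0], [0, 0, 0]],
    [[0.2, 0.9, 0], [0, 0, 0]],
    [[0.1, 0.9, -0.15], [0, 0, 0]],
    [[0.2, 0.9, -0.15], [0, 0, 0]],
    [[0.1, 0.85, -0.3], [0, 0, 0]],
    [[0.1, 0.85, -0.3], [0, 0, 0]],
    [[0.1, 0.8, -0.5], [0, 0, 0]],
    [[0.1, 0.8, -0.5], [0, 0, 0]]
  ]
}}

```text
clock: 10.5
tool_pos: [0.5179, -0.0005, 0.1006]
eef_rot: [0.759, 0.651, 0.0, -0.0]
contact_force: [0.6, -2.6, 0.3]
opening: 0.002
finger_force: 1.0
```

```bash
python3 - <<'E'
from h import *
p,d=r.snapshot("scene");print(r.get_state()['tool_pos'],r.get_state()['contact_force'])
cv2.imwrite('pics/s3.png',cv2.resize(p[60:280,180:400,::-1],None,fx=2.7,fy=2.7))
E
```

```text
[0.51790917 0.00159108 0.10012297] [ 0.04230246 -0.15547029 -0.54169001]
```

View pics/s3.png

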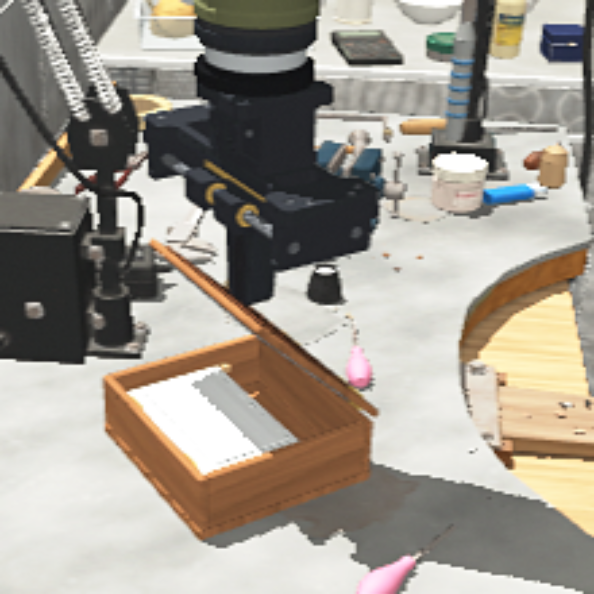

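The lid is following at about 45° (edge at (260,325)); the case, loupe and pink look-alikes haven't moved.

Emit:
{"fn": "step_arm", "kwargs": {
  "increments": [
    [[0.1, 0.55, -0.5], [0, 0, 0]],
    [[0.1, 0.55, -0.5], [0, 0, 0]],
    [[0.1, 0.55, -0.75], [0, 0, 0]],
    [[0.1, 0.55, -0.75], [0, 0, 0]],
    [[0, 0.45, -0.85], [0, 0, 0]],
    [[0.1, 0.45, -0.85], [0, 0, 0]],
    [[0, 0.2, -0.75], [0, 0, 0]],
    [[0, 0.2, -0.75], [0, 0, 0]],
    [[0, 0.1, -0.6], [0, 0, 0]],
    [[0, 0.1, -0.5], [0, 0, 0]]
  ]
}}

```text
clock: 11.55
tool_pos: [0.5234, 0.0361, 0.0326]
eef_rot: [0.759, 0.651, 0.001, 0.0]
contact_force: [0.5, -0.0, 0.6]
opening: 0.004
finger_force: 0.7
```

Emit:
{"fn": "step_arm", "kwargs": {
  "increments": [
    [[0, 0, -0.1], [0, 0, 0]],
    [[0, 0, -0.1], [0, 0, 0]],
    [[0, 0, -0.1], [0, 0, 0]],
    [[0, 0, 0], [0, 0, 0]],
    [[0, 0, 0], [0, 0, 0]],
    [[0, 0, 0], [0, 0, 0]],
    [[0, 0, 0], [0, 0, 0]],
    [[0, 0, 0], [0, 0, 0]],
    [[0, 0, 0], [0, 0, 0]],
    [[0, 0, 0], [0, 0, 0]]
  ]
}}

```text
clock: 12.55
tool_pos: [0.523, 0.0361, 0.0316]
eef_rot: [0.759, 0.651, 0.001, 0.0]
contact_force: [-2.7, 1.2, 14.9]
opening: 0.01
finger_force: 7.7
```

Emit:
{"fn": "step_arm", "kwargs": {
  "increments": [
    [[0, 0, -0.1], [0, 0, 0]],
    [[0, 0, 0], [0, 0, 0]],
    [[0, 0, 0], [0, 0, 0]],
    [[0, 0, 1], [0, 0, 0]],
    [[0, 0, 3], [0, 0, 0]],
    [[0, 0, 4], [0, 0, 0]],
    [[0, 0, 4], [0, 0, 0]],
    [[0, -3, 4], [0, 0, 0]],
    [[0, -4, 0], [0, 0, 0]],
    [[0, -4, 0], [0, 0, 0]]
  ]
}}

```text
clock: 13.55
tool_pos: [0.523, -0.0756, 0.1906]
eef_rot: [0.759, 0.651, 0.001, 0.001]
contact_force: [0.2, -0.1, -0.4]
opening: 0.005
finger_force: 0.0
```

Emit:
{"fn": "step_arm", "kwargs": {
  "increments": [
    [[0, -4, 0], [0, 0, 0]],
    [[0, -4, 0], [0, 0, 0]],
    [[0, -4, 0], [0, 0, 0]],
    [[0, -4, 0], [0, 0, 0]],
    [[0, -4, 0], [0, 0, 0]],
    [[0, -4, 0], [0, 0, 0]],
    [[0, -3, 0], [0, 0, 0]],
    [[0, -2, 0], [0, 0, 0]],
    [[0, 0, 0], [0, 0, 0]],
    [[0, 0, 0], [0, 0, 0]]
  ]
}}

```text
clock: 14.55
tool_pos: [0.5222, -0.3632, 0.1887]
eef_rot: [0.759, 0.651, 0.0, -0.001]
contact_force: [0.2, 0.4, 0.8]
opening: 0.002
finger_force: 0.0
```

```bash
python3 - <<'E'
from h import *
np.set_printoptions(precision=4,suppress=True)
p,d=r.snapshot("scene");X=cloud(d,r.calibration('scene'));print(r.get_state()['tool_pos'],r.get_state()['contact_force'])
m=(X[...,0]>.46)&(X[...,0]<.58)&(X[...,1]>-.04)&(X[...,1]<.06)&(X[...,2]>.03)&(X[...,2]<.13)
q=X[m];_,S,V=np.linalg.svd(q-q.mean(0));print(len(q),q.mean(0),V[2],np.percentile(q[:,2],[2,50,98]))
cv2.imwrite('pics/s4.png',cv2.resize(p[60:280,130:400,::-1],None,fx=2.7,fy=2.7))
E
```

```text
[ 0.5228 -0.3622  0.1889] [ 0.5015 -0.0724  0.5139]
1688 [0.5169 0.0126 0.0608] [ 0.0011  0.0098 -1.    ] [0.0585 0.0608 0.0625]
```

View pics/s4.png

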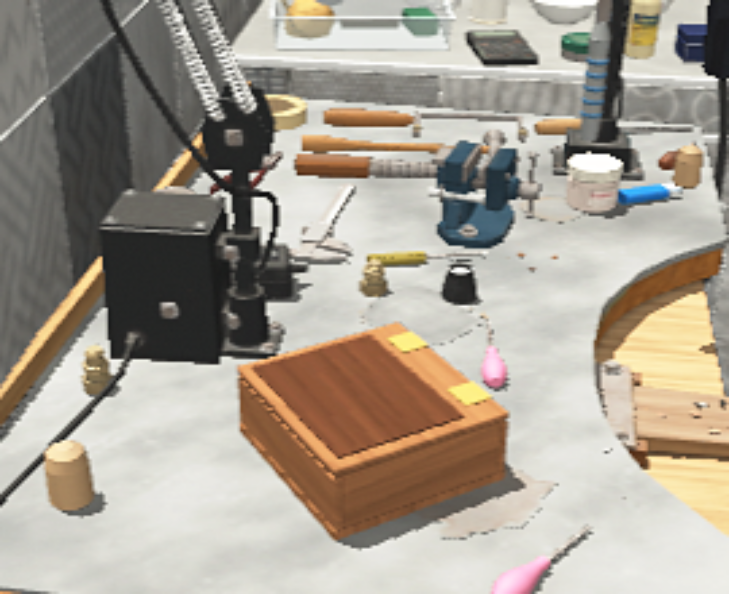

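The lid is shut flat at (370,400): the measured plane is at z=0.061 and level to within noise. The bystanders are untouched and the arm is clear.

```bash
python3 -c "
from plant import r
print(r.finish_job())"
```

```text
the job is handed in; nothing more can be done
None
```

The case is closed and handed in at about 15 s: flap pushed flat first, then the lid pushed shut. The case and the things around it looked unmoved, though my first pass at the flap went over it without touching because the arm sits about 30 mm higher than it reports.

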